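# Gauge the rail carriers for a proud screw

### The arm

A 7-joint arm with a two-finger parallel gripper is mounted at the origin on the work surface. World frame = base frame: x ahead of the robot, y to its left, z up, the work surface at z = 0. Lengths are in m, angles in rad, forces in N, time in s.
With the tool pointing down it reaches from about 0.425 to 0.825 m from the base axis. Payload 3.6 kg.
Tool frame: the origin (TCP) lies on the centre line of the jaws, within the pads' length; the fingertips stand 25 mm ahead of it and the grasp point (between the pads) lies 6 mm ahead of it (manip.tip_reach is the distance from the TCP to the fingertips, in m); z points along the fingers, y is the line along which they close (so a half turn about z gives the same grasp; the last joint's range is limited). The gripper opens to 93 mm and grips with 3 to 60 N. Pads are 15 mm wide; open, the fingers measure 128 mm over their backs; the gripper's body (75 mm by 188 mm) begins 65 mm behind the grasp point.
Start: joints at [-0.026, 0.615, -0.013, 1.423, 0.008, 1.103, -0.04], TCP at [0.65, 0, 0.244] pointing down, gripper open.
Joint ranges: [-3.12, 3.12], [-0.3, 2.06], [-1.34, 1.32], [0.26, 2.42], [-1.36, 4.5], [0.01, 1.98], [-2.84, 2.84]. Speed limits (rad/s): [2.79, 2.79, 3.14, 3.14, 3.14, 3.14, 3.14].

### API

Orientations are given as a unit quaternion [x, y, z, w].
In Python, from plant import state, grab_frame, camera_model, workorder, manip gives the robot as it stands. The module is installed in compiled form; this text tells all that it offers.
- The arm moves only by the tool servo_tool, never from a script. Its arguments are lists of equal length, an entry for each row: "delta_pos": the shift along the tool's x, y, z in cm, a list of three; "turn": the turn, a rotation vector about the tool's x, y, z in degrees, a list of three; "jaw": the closure in counts, from 0 (fully open) to 255 (shut). In form: {"delta_pos": [[tx, ty, tz], ...], "turn": [[wx, wy, wz], ...], "jaw": [jaw, ...]}. A call has 1 to 20 rows; each row is the pose to reach, as a shift and turn from the pose commanded when the call began, along the tool's axes at that moment; what a row does not reach only later rows make up. A row lasts 1/8 s, in which the tool goes at most 62.5 mm and 10.7 degrees, less where a joint would pass 70% of its speed; a pose out of reach is approached as far as the arm can. A call with a gripper value outside its range is refused whole. The fingers move at their own pace and stop on an object; the grip force is fixed at half the most. Time passes only in rows, so rows that repeat a pose let the fingers close. It gives the time, the measured TCP pose, the force, the opening and the grip force at its end, in the units of the state.
- state(): the state, without advancing time (a new reading comes with each control period).
- grab_frame(name): name is "scene" or "side" or "wrist"; returns the picture (400x640x3 uint8, red, green, blue); there is no depth.
- camera_model(name): a dict with "vertical_fov" (degrees; the focal length in pixels is half the picture's height over the tangent of half this angle, whatever the lens; pixels are square), "cx", "cy" (the principal point, pixels), "R" (3x3) and "t" (3): a world point X has camera coordinates R X + t. Camera axes: x right, y down, z forward; pixel columns grow to the right and rows downward; lengths in m; the calibration is good to about 2 mm. A picture is of the moment at which its call begins: read the wrist's pose just before it. camera_model takes no time and is no camera call; for the wrist camera it gives the pose at the moment of the call.
- workorder.close_job(): hands the job in; it is judged then, once.
The state is a dict: "time": time; "joint_pos": joint angles; "joint_vel": joint speeds; "effort": joint torques, N m; "tcp_pos": TCP position; "ee_rot": TCP orientation; "ft_force": force on the tool from outside, world axes, zero at the start; "torque": the same for the moment, N m; "gripper_width": finger opening in m; "gripper_force": force on a finger pad.
Only numpy, scipy, OpenCV 4.12 (cv2) and the standard library are available. Lean on these libraries where they do the work, as an engineer would, in place of code of your own. Each camera call takes 0.05 s, during which the arm holds its last target. There are 200 camera calls.

### The job

Slide each of the three rail carriers along its lane under the gauge bar of the fixture. Leave those that pass fully home against the end stop; the one whose screw catches on the bar must not be forced, so take it out and stand it upright in the reject tray, and leave the other things on the bench alone.

Things in the scene. Friction and masses are not known exactly. Their poses are not given: they have to be found in the camera images.
- fixture: Fixed gauge fixture: base plate 250 x 230 mm, 12 mm thick. Origin: centre of its underside, on the bench. +x runs along its three lanes from the open loading end to the end stop, z up. Lane centres y = +70, 0, -70 mm; lane floor z = 12 mm; lanes 43 mm wide between steel strips with tops at z = 24 mm. End stop: a rail, face at x = 110 mm, top z = 40 mm. Brackets at y = +/-121 mm reach z = 80 mm.
- gauge_bar: Steel gauge bar across all three lanes, over fixture x = 55 to 65 mm, underside at z = 54 mm (42 mm above the lane floor), top z = 72 mm, with short posts between the lanes. Sprung: pushed in +x it yields about 1 mm per 1.5 N, up to a hard stop at 15 mm; pushing it back over 9 mm is forcing. Origin: at fixture x = 60, y = 0, z = 0 mm; same axes as the fixture.
- tray: Fixed grey reject tray, open on top, 160 x 120 mm outside, 22 mm high, walls and floor 4 mm thick. Origin: centre of its underside; x along its 160 mm side. It stands to the left or to the right of the fixture.
- enclosure: Bystander: loose aluminium box 110 x 80 x 40 mm with two brass connectors, on the side where the tray is not. Origin: centre of its underside.
- jar: Bystander: loose closed jar, 56 mm wide, 75 mm high, at the far end, beside the fixture. Origin: centre of its underside.
- driver: Bystander: loose screwdriver 180 mm long lying at the far end, beside the fixture.
- carrier_a_pillar (a point): Carrier that starts in the left (y = +70 mm) lane: black block 90 long x 40 x 30 mm, 0.3 kg, with a square aluminium pillar, 20 x 20 mm, rising 45 mm above the block near its rear; a few newtons slide it. This point: centre of the pillar, 52.5 mm above the carrier's underside, 22.5 mm above the block's top, 30 mm behind the block's centre. x to the carrier's front (towards the gauge), z up.
- carrier_a_nose (a point): Middle of the front face of that block, 75 mm ahead of the pillar point, 15 mm above the underside; fully home at fixture x = 110 mm. A steel screw head, 22 mm wide, sits on the block 17 mm behind the nose, its top 40 mm above the underside on two carriers, 44 mm on one; which one is not told. That one is stopped by the bar with its nose at x = 61 mm plus the bar's give.
- carrier_b_pillar (a point): Carrier that starts in the middle lane: black block 90 long x 40 x 30 mm, 0.3 kg, with a square aluminium pillar, 20 x 20 mm, rising 45 mm above the block near its rear; a few newtons slide it. This point: centre of the pillar, 52.5 mm above the carrier's underside, 22.5 mm above the block's top, 30 mm behind the block's centre. x to the carrier's front (towards the gauge), z up.
- carrier_b_nose (a point): Middle of the front face of that block, 75 mm ahead of the pillar point, 15 mm above the underside; fully home at fixture x = 110 mm. A steel screw head, 22 mm wide, sits on the block 17 mm behind the nose, its top 40 mm above the underside on two carriers, 44 mm on one; which one is not told. That one is stopped by the bar with its nose at x = 61 mm plus the bar's give.
- carrier_c_pillar (a point): Carrier that starts in the right (y = -70 mm) lane: black block 90 long x 40 x 30 mm, 0.3 kg, with a square aluminium pillar, 20 x 20 mm, rising 45 mm above the block near its rear; a few newtons slide it. This point: centre of the pillar, 52.5 mm above the carrier's underside, 22.5 mm above the block's top, 30 mm behind the block's centre. x to the carrier's front (towards the gauge), z up.
- carrier_c_nose (a point): Middle of the front face of that block, 75 mm ahead of the pillar point, 15 mm above the underside; fully home at fixture x = 110 mm. A steel screw head, 22 mm wide, sits on the block 17 mm behind the nose, its top 40 mm above the underside on two carriers, 44 mm on one; which one is not told. That one is stopped by the bar with its nose at x = 61 mm plus the bar's give.
Not all that is in view belongs to the job. Leave any pink or red look-alike of the part that bears carrier_b_pillar alone.

How it is judged:
At the end, for the whole second after the job is handed in: Two carriers are fully home in the fixture: nose within 6 mm of the end stop, upright, flat on the lane floor, under the bar. The third stands upright (within 0.15 rad) on the floor of the reject tray, nose and pillar inside its edges. All carriers at rest and released ((((x of carrier_a_pillar in the frame of tray between -0.08 and 0.08 m and y of carrier_a_pillar in the frame of tray between -0.06 and 0.06 m and x of carrier_a_nose in the frame of tray between -0.08 and 0.08 m and y of carrier_a_nose in the frame of tray between -0.06 and 0.06 m and height (world z) of carrier_a_pillar below 0.068 m and angle between carrier_a_pillar's own z axis and vertical below 0.15 rad) and (x of carrier_b_nose in the frame of fixture between 0.104 and 0.116 m and x of carrier_b_pillar in the frame of fixture between 0.027 and 0.041 m and y of carrier_b_pillar in the frame of fixture between -0.085 and 0.085 m and z of carrier_b_pillar in the frame of fixture between 0.058 and 0.071 m and angle between carrier_b_pillar's own z axis and vertical below 0.1 rad) and (x of carrier_c_nose in the frame of fixture between 0.104 and 0.116 m and x of carrier_c_pillar in the frame of fixture between 0.027 and 0.041 m and y of carrier_c_pillar in the frame of fixture between -0.085 and 0.085 m and z of carrier_c_pillar in the frame of fixture between 0.058 and 0.071 m and angle between carrier_c_pillar's own z axis and vertical below 0.1 rad)) or ((x of carrier_b_pillar in the frame of tray between -0.08 and 0.08 m and y of carrier_b_pillar in the frame of tray between -0.06 and 0.06 m and x of carrier_b_nose in the frame of tray between -0.08 and 0.08 m and y of carrier_b_nose in the frame of tray between -0.06 and 0.06 m and height (world z) of carrier_b_pillar below 0.068 m and angle between carrier_b_pillar's own z axis and vertical below 0.15 rad) and (x of carrier_a_nose in the frame of fixture between 0.104 and 0.116 m and x of carrier_a_pillar in the frame of fixture between 0.027 and 0.041 m and y of carrier_a_pillar in the frame of fixture between -0.085 and 0.085 m and z of carrier_a_pillar in the frame of fixture between 0.058 and 0.071 m and angle between carrier_a_pillar's own z axis and vertical below 0.1 rad) and (x of carrier_c_nose in the frame of fixture between 0.104 and 0.116 m and x of carrier_c_pillar in the frame of fixture between 0.027 and 0.041 m and y of carrier_c_pillar in the frame of fixture between -0.085 and 0.085 m and z of carrier_c_pillar in the frame of fixture between 0.058 and 0.071 m and angle between carrier_c_pillar's own z axis and vertical below 0.1 rad)) or ((x of carrier_c_pillar in the frame of tray between -0.08 and 0.08 m and y of carrier_c_pillar in the frame of tray between -0.06 and 0.06 m and x of carrier_c_nose in the frame of tray between -0.08 and 0.08 m and y of carrier_c_nose in the frame of tray between -0.06 and 0.06 m and height (world z) of carrier_c_pillar below 0.068 m and angle between carrier_c_pillar's own z axis and vertical below 0.15 rad) and (x of carrier_a_nose in the frame of fixture between 0.104 and 0.116 m and x of carrier_a_pillar in the frame of fixture between 0.027 and 0.041 m and y of carrier_a_pillar in the frame of fixture between -0.085 and 0.085 m and z of carrier_a_pillar in the frame of fixture between 0.058 and 0.071 m and angle between carrier_a_pillar's own z axis and vertical below 0.1 rad) and (x of carrier_b_nose in the frame of fixture between 0.104 and 0.116 m and x of carrier_b_pillar in the frame of fixture between 0.027 and 0.041 m and y of carrier_b_pillar in the frame of fixture between -0.085 and 0.085 m and z of carrier_b_pillar in the frame of fixture between 0.058 and 0.071 m and angle between carrier_b_pillar's own z axis and vertical below 0.1 rad))) and linear speed of each of carrier_a, carrier_b, carrier_c below 0.02 m/s); the robot touches nothing.
It fails at once if a carrier is forced: the sprung gauge bar is pushed back more than 9 mm (about 13 N) (x of gauge_bar in the frame of fixture above 0.069 m).
It fails at once if a carrier is tipped over (tilted more than 0.6 rad) (angle between any of carrier_a_pillar, carrier_b_pillar, carrier_c_pillar's own z axis and vertical above 0.6 rad).
It fails at once if a bystander (box, jar or screwdriver) is moved more than 30 mm (distance of any of enclosure, jar, driver from where it was at the start of the episode above 0.03 m).
It also fails if it takes over 62 s, if anything falls off the work surface, if the arm or the gripper's body presses on something with over 40 N, if the wrist force passes 120 N, or if a joint passes its speed limit or range.

## Working session

There is one attempt and no reset: what is moved stays moved. The work goes in short steps, Python scripts to look and compute and a tool call to move; the robot and the scene stay as the last step left them, time stands still between calls to the robot, and variables do not carry over. Pictures are saved under pics/ and viewed, at most 12 in all, crops included, and the job is handed in when it is done.

Besides the shell and the picture viewer there is one more tool, called after ">>>" as name(argument=value, ...) on one line, values as JSON. servo_tool: Moves the arm, as the interface text tells. Its arguments: {"type":"object","properties":{"delta_pos":{"type":"array"},"turn":{"type":"array"},"jaw":{"type":"array"}},"required":["delta_pos","turn","jaw"]}

```bash
mkdir -p pics; cat > h.py <<'E'
import numpy as np, cv2
from plant import state, grab_frame, camera_model, workorder, manip
def ray(m,u,v):
    f=200/np.tan(np.radians(m["vertical_fov"])/2); R=np.array(m["R"]);t=np.array(m["t"])
    d=R.T@np.array([(u-m["cx"])/f,(v-m["cy"])/f,1]); return -R.T@t,d
def onz(m,u,v,z):
    c,d=ray(m,u,v); return c+d*(z-c[2])/d[2]
def proj(m,X):
    f=200/np.tan(np.radians(m["vertical_fov"])/2); p=np.array(m["R"])@X+np.array(m["t"]); return np.array([m["cx"]+f*p[0]/p[2],m["cy"]+f*p[1]/p[2]])
def snap(n,fn):
    m=camera_model(n); im=grab_frame(n); cv2.imwrite("pics/"+fn,im[:,:,::-1]); return m,im
E
python3 - <<'E'
from h import *
for n in("scene","side"):
    m,im=snap(n,n+"0.png"); R=np.array(m["R"]); print(n,-R.T@np.array(m["t"]),R[2],m["vertical_fov"],m["cx"],m["cy"])
a=[cv2.imread(f"pics/{n}0.png") for n in("scene","side")]
print(state()["ee_rot"],state()["time"],manip.tip_reach)
E
```

```text
scene [ 0.81676924 -0.45280046  0.91164766] [-0.31880788  0.46533234 -0.82572838] 55.9997565978975 312.74757151581616 203.15140055009098
side [0.45203832 0.66809983 0.92415092] [ 0.04016663 -0.60400623 -0.79596678] 51.53321997673979 318.63392422312984 195.38759571235505
[ 0.70708156  0.70713106 -0.00082059 -0.00081855] 0.1 0.025
```

View pics/scene0.png

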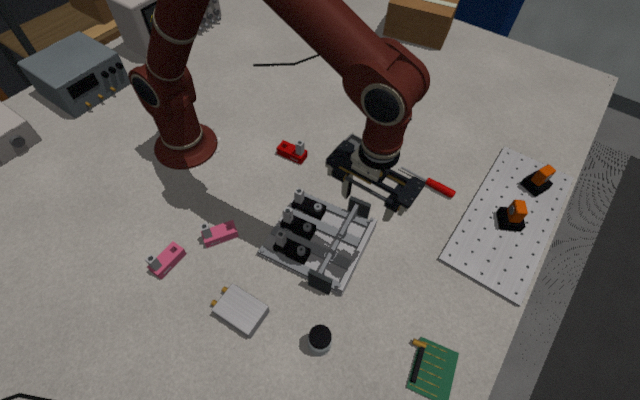

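View pics/side0.png

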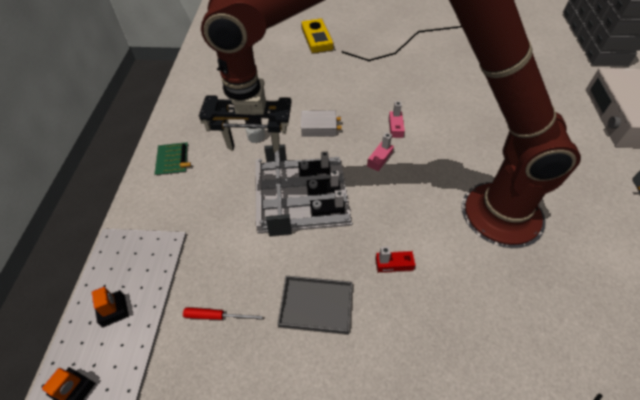

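The scene picture shows the fixture at about (320,240) with three black carriers. The side picture shows the fixture at (305,193), the tray at (316,305), the driver at (225,314), the enclosure at (320,123), the red look-alike at (395,261), and pink ones on the right. I'll zoom in to get pixel corners.

```bash
python3 - <<'E'
import cv2,numpy as np
a=cv2.imread("pics/scene0.png")[180:300,250:390];b=cv2.imread("pics/side0.png")[140:340,240:365]
a=cv2.resize(a,None,fx=3,fy=3,interpolation=cv2.INTER_CUBIC);b=cv2.resize(b,None,fx=3,fy=3,interpolation=cv2.INTER_CUBIC)
c=np.zeros((600,795,3),np.uint8);c[:360,:420]=a;c[:,420:]=b;cv2.imwrite("pics/crop.png",c)
E
```

```text
(no output)
```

View pics/crop.png

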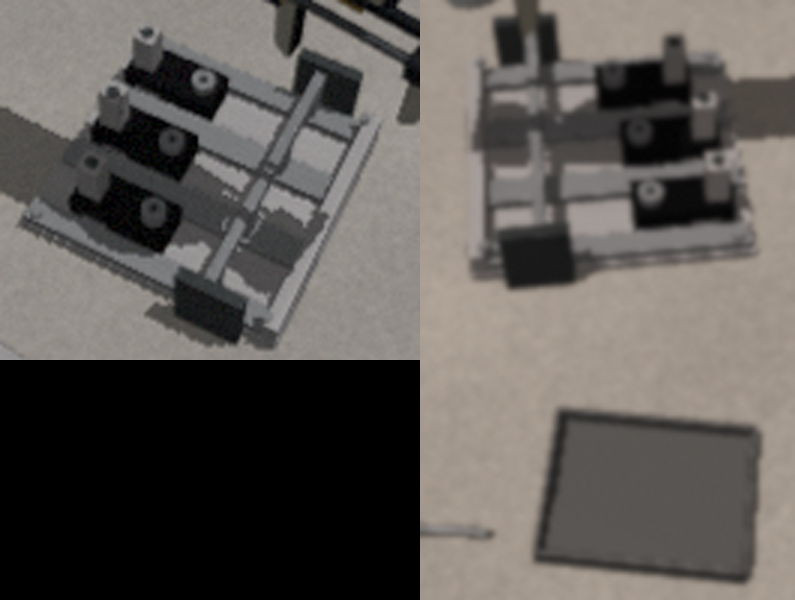

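```bash
python3 - <<'E'
from h import *
s=camera_model("scene");d=camera_model("side")
S=lambda x,y,z:onz(s,x/3-.33+250,y/3-.33+180,z)
D=lambda x,y,z:onz(d,(x-420)/3-.33+240,y/3-.33+140,z)
def tri(p,q):
    A=[];b=[]
    for m,u,v in((s,p[0]/3-.33+250,p[1]/3-.33+180),(d,(q[0]-420)/3-.33+240,q[1]/3-.33+140)):
        c,r=ray(m,u,v);r/=np.linalg.norm(r);P=np.eye(3)-np.outer(r,r);A.append(P);b.append(P@c)
    return np.linalg.solve(sum(A),sum(b))
np.set_printoptions(precision=4,suppress=True)
for n,p,q in(("a",(147,35),(720,157)),("b",(112,92),(705,97)),("c",(92,160),(675,40))):
    print(n,S(*p,.087),D(*q,.087),tri(p,q))
for n,p,q in(("a",(203,78),(650,187)),("b",(172,138),(639,128)),("c",(153,208),(613,72))):
    print("screw",n,S(*p,.053),D(*q,.053),tri(p,q))
print("tray",[D(*p,.022)[:2] for p in((560,410),(760,430),(748,580),(536,560))])
print("base side",D(757,250,.006),D(474,275,.003), "scene",S(22,222,.006),S(272,345,.006))
print("endstop top outer corners scene",S(377,118,.04),S(278,322,.04))
E
```

```text
a [0.445  0.0207 0.087 ] [0.4412 0.0194 0.087 ] [0.443  0.0204 0.087 ]
b [ 0.4575 -0.0466  0.087 ] [ 0.4561 -0.047   0.087 ] [ 0.4567 -0.0467  0.0869]
c [ 0.4859 -0.1102  0.087 ] [ 0.4857 -0.1143  0.087 ] [ 0.4863 -0.1114  0.0896]
screw a [0.5003 0.0318 0.053 ] [0.5008 0.029  0.053 ] [0.5009 0.0306 0.055 ]
screw b [ 0.5153 -0.0367  0.053 ] [ 0.5146 -0.0365  0.053 ] [ 0.5149 -0.0366  0.0527]
screw c [ 0.5433 -0.1021  0.053 ] [ 0.5431 -0.1026  0.053 ] [ 0.5432 -0.1023  0.0533]
tray [array([0.5612, 0.2292]), array([0.4025, 0.2384]), array([0.4107, 0.3571]), array([0.5665, 0.3504])]
base side [0.4051 0.0588 0.006 ] [0.6518 0.0951 0.003 ] scene [ 0.4429 -0.1628  0.006 ] [ 0.6849 -0.1265  0.006 ]
endstop top outer corners scene [0.6488 0.0975 0.04  ] [ 0.6831 -0.1196  0.04  ]
```

Carriers' yaw and the fixture's yaw agree at about 9°, the pillar tops come out at 87 mm as they should, and the tray is at (0.485, 0.294) with a yaw of -3°. Next I'll move over the lanes with the tool's x along the fixture's x and take one look with the wrist camera.

>>> servo_tool(delta_pos=[[-1, -4, 0], [-2, -8, 0], [-3, -12, 0], [-4.5, -15, 0], [-4.5, -15, 0], [-4.5, -15, 0], [-4.5, -15, 0], [-4.5, -15, 0], [-4.5, -15, 0]], turn=[[0, 0, 10], [0, 0, 20], [0, 0, 30], [0, 0, 40], [0, 0, 50], [0, 0, 60], [0, 0, 70], [0, 0, 81], [0, 0, 81]], jaw=[60, 100, 140, 140, 140, 140, 140, 140, 140])

```text
time: 1.23
tcp_pos: [0.4997, -0.0448, 0.2433]
ee_rot: [0.997, 0.08, -0.001, 0.0]
ft_force: [-0.4, -0.4, -0.6]
gripper_width: 0.0417
gripper_force: 0.0
```

```bash
python3 - <<'E'
from h import *
s=state();print(s["time"],s["tcp_pos"],s["ee_rot"],s["gripper_width"],s["ft_force"],s["joint_pos"])
m,im=snap("wrist","w0.png");import json
json.dump({k:np.array(v).tolist() for k,v in m.items() if k in("vertical_fov","cx","cy","R","t")},open("w0.json","w"));R=np.array(m["R"]);print(-R.T@m["t"],R)
E
```

```text
1.225 [ 0.49966728 -0.04475667  0.24328901] [ 9.96830157e-01  7.95571216e-02 -5.44567524e-04  7.96409965e-05] 0.04170276679025801 [-0.4080423  -0.43746441 -0.62206259] [-0.20902316  0.40279059  0.36077397  1.85197833 -0.1745054   0.91870673
 -1.17972899]
[ 0.56630019 -0.03419631  0.38443585] [[ 1.58459495e-01 -9.87365172e-01 -7.78511847e-04]
 [-9.57965372e-01 -1.53932084e-01  2.42089364e-01]
 [-2.39150444e-01 -3.76155709e-02 -9.70253644e-01]]
```

View pics/w0.png

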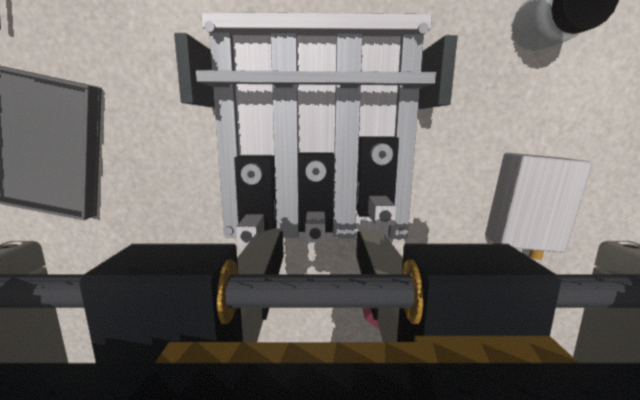

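The wrist view shows the gauge bar from (197,77) to (437,78), screws at (251,174), (315,171) and (382,154), pillar tops at about (246,235), (315,231) and (384,214), and the end stop at rows 15–30.

```bash
python3 - <<'E'
from h import *
import json;m=json.load(open("w0.json"));np.set_printoptions(precision=4,suppress=True)
im=cv2.imread("pics/w0.png")
P=lambda u,v,z:onz(m,u,v,z)
L,Rr=P(197,71,.072),P(437,72,.072);L2,R2=P(197,83,.072),P(437,84,.072);d=L-Rr
print("bar far",L,Rr,"near",L2,R2,np.linalg.norm(d),"yaw",np.degrees(np.arctan2(-d[0],d[1])))
c=(L+Rr+L2+R2)/4;yaw=np.radians(9.1);ex=np.array([np.cos(yaw),np.sin(yaw)]);ey=np.array([-ex[1],ex[0]]);o=c[:2]-.06*ex
print("fixture origin",o)
e=P(205,29,.04),P(432,29,.04);print("endstop face",[((q[:2]-o)@ex,(q[:2]-o)@ey) for q in e])
for n,(u,v) in dict(a=(251,174),b=(315,171),c=(382,154)).items():
    q=P(u,v,.053);print("screw",n,q,(q[:2]-o)@ex,(q[:2]-o)@ey)
    w=q[:2]-.058*ex;print("  pillar",w)
g=cv2.cvtColor(im,cv2.COLOR_BGR2GRAY)
print(g[55,215:425].tolist())
for u in (300,255,330): print(g[10:35,u].tolist(),g[66:90,u].tolist())
E
```

```text
bar far [0.5952 0.0875 0.072 ] [ 0.6301 -0.1357  0.072 ] near [0.5845 0.0868 0.072 ] [ 0.6197 -0.1383  0.072 ] 0.2258231920061202 yaw 8.8878619105543
fixture origin [ 0.5481 -0.0344]
endstop face [(np.float64(0.11007400538807874), np.float64(0.11291999040333907)), (np.float64(0.11009619348334904), np.float64(-0.11546889376328485))]
screw a [0.5022 0.0307 0.053 ] -0.035063195217059924 0.07154643923375298
  pillar [0.4449 0.0215]
screw b [ 0.5164 -0.037   0.053 ] -0.03177586394798939 0.0024829259223592176
  pillar [ 0.4591 -0.0462]
screw c [ 0.5456 -0.1044  0.053 ] -0.013575254347491315 -0.0687208792615725
  pillar [ 0.4883 -0.1136]
[179, 178, 181, 184, 188, 188, 189, 189, 188, 190, 191, 191, 193, 197, 192, 167, 99, 62, 69, 102, 139, 200, 216, 219, 218, 215, 218, 216, 217, 215, 215, 217, 219, 215, 213, 214, 220, 220, 219, 217, 212, 215, 216, 215, 213, 212, 213, 214, 213, 213, 212, 215, 212, 211, 210, 200, 181, 194, 199, 195, 192, 195, 193, 200, 201, 199, 197, 195, 193, 191, 193, 196, 196, 197, 196, 196, 195, 195, 196, 198, 185, 124, 100, 141, 200, 216, 213, 209, 209, 209, 206, 212, 210
[... 601 characters left out ...]
, 210, 210, 211, 213, 213, 212, 213, 210, 211, 210, 213, 212, 208, 175, 116, 74, 68, 67, 63, 64, 72] [210, 210, 211, 212, 207, 185, 170, 162, 163, 163, 166, 168, 168, 168, 166, 155, 107, 85, 132, 185, 203, 209, 209, 198]
[183, 183, 180, 201, 211, 212, 214, 215, 214, 213, 215, 213, 212, 212, 216, 216, 206, 164, 100, 71, 65, 67, 68, 67, 73] [215, 214, 212, 210, 196, 178, 171, 165, 165, 165, 168, 167, 166, 168, 166, 155, 105, 93, 153, 198, 212, 213, 211, 209]
[188, 188, 188, 193, 203, 208, 206, 208, 209, 207, 207, 206, 205, 206, 205, 207, 203, 182, 128, 77, 68, 65, 65, 67, 64] [205, 203, 204, 205, 200, 183, 173, 166, 166, 163, 161, 166, 167, 167, 164, 151, 108, 75, 111, 173, 198, 203, 201, 201]
```

>>> servo_tool(delta_pos=[[-2.2, -3.7, 3], [-4.4, -7.4, 6], [-4.4, -7.4, 9], [-4.4, -7.4, 12], [-4.4, -7.4, 14.5], [-4.4, -7.4, 16.5], [-4.4, -7.4, 16.5], [-4.4, -7.4, 16.5], [-4.4, -7.4, 16.5], [-4.4, -7.4, 16.5], [-4.4, -7.4, 16.5]], turn=[[0, 0, 0], [0, 0, 0], [0, 0, 0], [0, 0, 0], [0, 0, 0], [0, 0, 0], [0, 0, 0], [0, 0, 0], [0, 0, 0], [0, 0, 0], [0, 0, 0]], jaw=[140, 140, 140, 140, 140, 140, 140, 255, 255, 255, 255])

```text
time: 2.65
tcp_pos: [0.4453, 0.0216, 0.0793]
ee_rot: [0.997, 0.079, 0.001, -0.0]
ft_force: [-0.4, 1.5, 5.1]
gripper_width: 0.0197
gripper_force: 30.0
```

```bash
python3 - <<'E'
from h import *
m,im=snap("wrist","w1.png");s=state();print(s["tcp_pos"],s["ft_force"],s["torque"])
E
```

```text
[0.44526016 0.02159389 0.07931052] [-1.27897714  0.98461721  7.52170965] [ 0.24211909  0.29418933 -0.02591234]
```

View pics/w1.png

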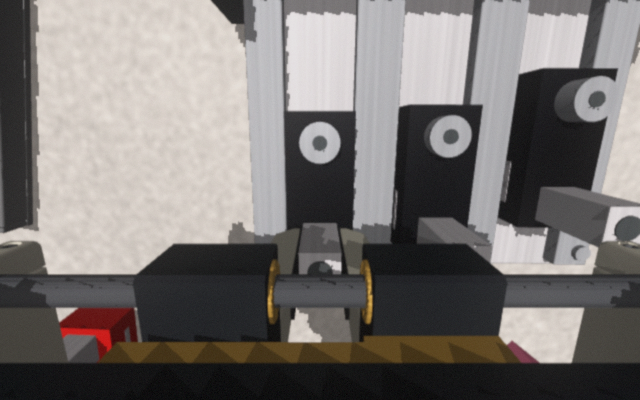

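Carrier a is gripped: the pads read 19.7 mm on the 20 mm pillar, and its screw is at (319,143). I'll compute the distance to contact with the bar.

```bash
cat >> h.py <<'E'
yaw=np.radians(9.0);EX=np.array([np.cos(yaw),np.sin(yaw)]);EY=np.array([-EX[1],EX[0]]);O=np.array([.5477,-.0345])
def fx(p): q=np.array(p)[:2]-O; return np.round([q@EX*1e3,q@EY*1e3],1)
def rep():
    s=state(); f=np.array(s["ft_force"]); print(round(s["time"],2),"tcp fix",fx(s["tcp_pos"]),"z",round(s["tcp_pos"][2]*1e3,1),"F along/lat/z",np.round([f[:2]@EX,f[:2]@EY,f[2]],1),"w",round(s["gripper_width"]*1e3,1))
E
python3 - <<'E'
from h import *
rep();print("screw",fx(onz(camera_model("wrist"),319.5,143,.053)))
E
```

```text
2.7 tcp fix [-92.4  71.4] z 79.3 F along/lat/z [-1.1  1.2  7.5] w 20.3
screw [-35.   71.5]
```

>>> servo_tool(delta_pos=[[1.2, 0, -0.05], [2.4, 0, -0.05], [3.6, 0, -0.05], [4.8, 0, -0.05], [6.0, 0, -0.05], [7.0, 0, -0.05], [7.4, 0, -0.05], [7.4, 0, -0.05]], turn=[[0, 0, 0], [0, 0, 0], [0, 0, 0], [0, 0, 0], [0, 0, 0], [0, 0, 0], [0, 0, 0], [0, 0, 0]], jaw=[255, 255, 255, 255, 255, 255, 255, 255])

```text
time: 3.7
tcp_pos: [0.5108, 0.0316, 0.079]
ee_rot: [0.997, 0.078, -0.008, -0.001]
ft_force: [-11.2, -0.4, 12.9]
gripper_width: 0.0196
gripper_force: 30.0
```

```bash
python3 -c "from h import *;rep()"
```

```text
3.7 tcp fix [-26.1  71. ] z 79.0 F along/lat/z [-11.1   1.4  12.9] w 19.6
```

>>> servo_tool(delta_pos=[[0, 0, -0.1], [0, 0, -0.2], [0, 0, -0.2], [0, 0, -0.2]], turn=[[0, 0, 0], [0, 0, 0], [0, 0, 0], [0, 0, 0]], jaw=[255, 255, 255, 255])

```text
time: 4.2
tcp_pos: [0.5181, 0.0329, 0.0809]
ee_rot: [0.997, 0.079, -0.0, 0.0]
ft_force: [0.2, -0.1, -3.8]
gripper_width: 0.0197
gripper_force: 30.0
```

```bash
python3 - <<'E'
from h import *
rep();m,im=snap("wrist","w2.png");print(state()["torque"])
E
```

```text
4.2 tcp fix [-18.7  71.2] z 80.9 F along/lat/z [ 0.2 -0.1 -3.8] w 19.7
[0.04576209 0.18377028 0.01923495]
```

View pics/w2.png

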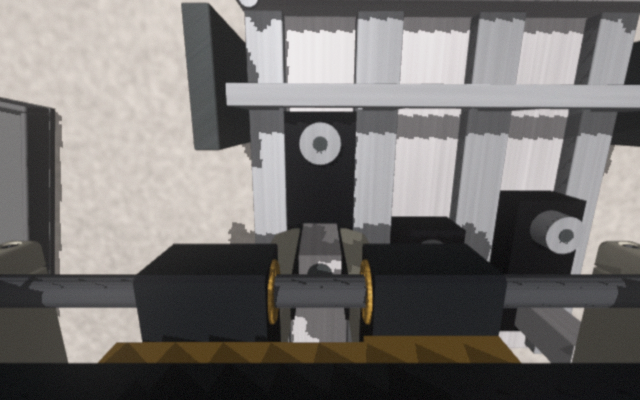

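The carrier now slides freely, hanging slightly lifted; its screw at (320,143) is just before the bar at row 95. I'll lower it a touch and move on so that, if it catches, the bar gives about 4 mm.

>>> servo_tool(delta_pos=[[0, 0, 0.08], [0.3, 0, 0.08], [0.6, 0, 0.08], [0.9, 0, 0.08], [0.9, 0, 0.08], [0.9, 0, 0.08]], turn=[[0, 0, 0], [0, 0, 0], [0, 0, 0], [0, 0, 0], [0, 0, 0], [0, 0, 0]], jaw=[255, 255, 255, 255, 255, 255])

```text
time: 5.0
tcp_pos: [0.5268, 0.0342, 0.0803]
ee_rot: [0.997, 0.078, -0.0, -0.0]
ft_force: [-0.6, 0.3, -3.4]
gripper_width: 0.0197
gripper_force: 30.0
```

```bash
python3 -c "from h import *;rep()"
```

```text
5.0 tcp fix [-9.9 71.1] z 80.3 F along/lat/z [-0.5  0.4 -3.4] w 19.7
```

>>> servo_tool(delta_pos=[[0.15, 0, 0.04], [0.3, 0, 0.04], [0.3, 0, 0.04], [0.3, 0, 0.04]], turn=[[0, 0, 0], [0, 0, 0], [0, 0, 0], [0, 0, 0]], jaw=[255, 255, 255, 255])

```text
time: 5.5
tcp_pos: [0.5291, 0.0346, 0.0797]
ee_rot: [0.997, 0.078, -0.001, -0.0]
ft_force: [-2.1, -0.1, -4.1]
gripper_width: 0.0197
gripper_force: 30.0
```

```bash
python3 -c "from h import *;rep()"
```

```text
5.5 tcp fix [-7.6 71.2] z 79.7 F along/lat/z [-2.1  0.2 -4.1] w 19.7
```

>>> servo_tool(delta_pos=[[0.15, 0, 0], [0.3, 0, 0], [0.3, 0, 0], [0.3, 0, 0]], turn=[[0, 0, 0], [0, 0, 0], [0, 0, 0], [0, 0, 0]], jaw=[255, 255, 255, 255])

```text
time: 6.0
tcp_pos: [0.5333, 0.0352, 0.0801]
ee_rot: [0.997, 0.079, 0.001, 0.0]
ft_force: [0.1, -0.1, -6.0]
gripper_width: 0.0196
gripper_force: 30.0
```

```bash
python3 -c "
from h import *
rep();m,im=snap('wrist','w3.png')"
```

```text
6.0 tcp fix [-3.3 71.1] z 80.1 F along/lat/z [ 0.1 -0.1 -6. ] w 19.6
```

View pics/w3.png

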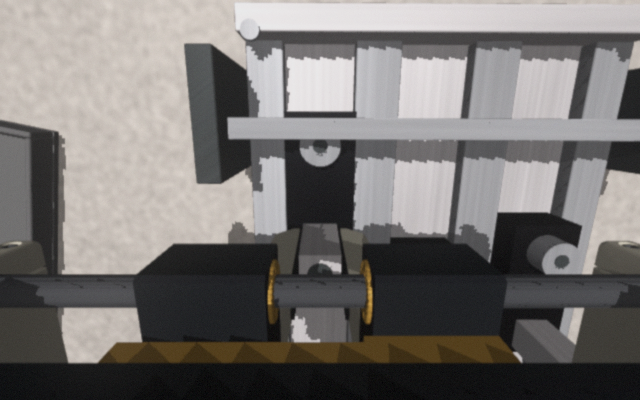

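```bash
python3 - <<'E'
from h import *
m=camera_model("wrist");g=cv2.cvtColor(cv2.imread("pics/w3.png"),cv2.COLOR_BGR2GRAY)
for u in(300,380,430,600): print(u,g[110:145,u].tolist())
for u,v in((380,118),(380,138),(430,118),(430,138)): print(fx(onz(m,u,v,.072)))
print(fx(onz(m,380,38,.04)));rep()
E
```

```text
300 [214, 144, 73, 52, 50, 51, 58, 95, 154, 175, 174, 173, 175, 175, 175, 172, 177, 174, 173, 174, 174, 171, 171, 170, 170, 174, 170, 171, 155, 112, 79, 78, 78, 80, 78]
380 [179, 181, 179, 180, 178, 181, 180, 179, 179, 177, 172, 172, 172, 169, 169, 172, 169, 172, 173, 175, 173, 171, 172, 170, 171, 170, 170, 170, 163, 132, 107, 93, 94, 93, 95]
430 [214, 213, 212, 211, 211, 211, 212, 206, 188, 175, 170, 169, 169, 168, 169, 168, 168, 171, 172, 171, 173, 172, 170, 169, 171, 172, 171, 166, 164, 151, 125, 115, 110, 111, 110]
600 [159, 165, 163, 165, 164, 165, 165, 164, 165, 171, 172, 170, 170, 171, 170, 170, 170, 174, 173, 170, 169, 168, 168, 169, 169, 170, 170, 166, 167, 162, 139, 105, 90, 88, 86]
[66.6 42.9]
[57.4 42.5]
[66.6 19.7]
[57.4 18.9]
[108.4  38.9]
6.05 tcp fix [-3.3 71.1] z 80.1 F along/lat/z [-0.5 -0.3 -4.7] w 19.8
```

Bar unloaded (≈0 N) with the screw front at x≈65, so carrier a passes. Pushing home.

>>> servo_tool(delta_pos=[[0.6, 0, 0.02], [1.2, 0, 0.02], [1.9, 0, 0.02], [2.6, 0, 0.02], [3.3, 0, 0.02], [3.8, 0, 0.02], [3.8, 0, 0.02], [3.8, 0, 0.02]], turn=[[0, 0, 0], [0, 0, 0], [0, 0, 0], [0, 0, 0], [0, 0, 0], [0, 0, 0], [0, 0, 0], [0, 0, 0]], jaw=[255, 255, 255, 255, 255, 255, 255, 255])

```text
time: 7.05
tcp_pos: [0.57, 0.041, 0.0796]
ee_rot: [0.997, 0.078, -0.0, -0.0]
ft_force: [-0.4, 0.3, -4.0]
gripper_width: 0.0196
gripper_force: 30.0
```

```bash
python3 -c "
from h import *
rep();snap('wrist','w4.png')"
```

```text
7.05 tcp fix [33.8 71.1] z 79.6 F along/lat/z [-0.4  0.4 -4. ] w 19.6
```

View pics/w4.png

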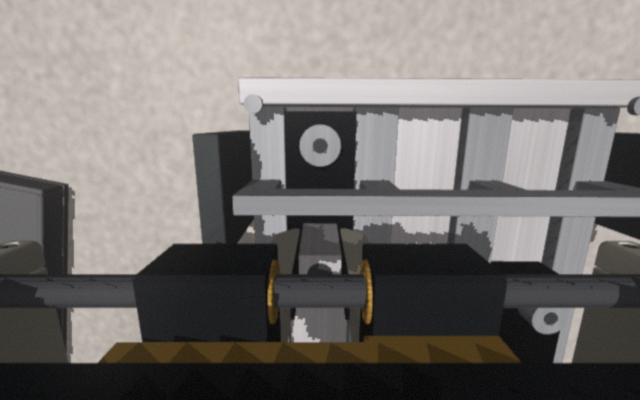

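>>> servo_tool(delta_pos=[[0.2, 0, 0.03], [0.35, 0, 0.03], [0.35, 0, 0.03]], turn=[[0, 0, 0], [0, 0, 0], [0, 0, 0]], jaw=[255, 255, 255])

```text
time: 7.48
tcp_pos: [0.5733, 0.0416, 0.0794]
ee_rot: [0.997, 0.078, -0.001, -0.0]
ft_force: [-1.2, 0.2, -3.4]
gripper_width: 0.0199
gripper_force: 30.0
```

```bash
python3 -c "from h import *;rep()"
```

```text
7.47 tcp fix [37.2 71.1] z 79.4 F along/lat/z [-1.1  0.3 -3.4] w 19.9
```

>>> servo_tool(delta_pos=[[0.15, 0, 0], [0.3, 0, 0], [0.3, 0, 0]], turn=[[0, 0, 0], [0, 0, 0], [0, 0, 0]], jaw=[255, 255, 255])

```text
time: 7.85
tcp_pos: [0.5738, 0.0416, 0.0792]
ee_rot: [0.997, 0.078, -0.004, -0.0]
ft_force: [-5.8, -1.3, 1.7]
gripper_width: 0.02
gripper_force: 30.0
```

```bash
python3 -c "from h import *;rep()"
```

```text
7.85 tcp fix [37.7 71.1] z 79.2 F along/lat/z [-5.9 -0.3  1.7] w 20.0
```

Carrier a is home against the stop. I'll release it and go to carrier b.

>>> servo_tool(delta_pos=[[-0.3, 0, 0], [-0.3, 0, 0], [-0.3, 0, -3], [-0.3, 0, -6.5], [-4, 2, -6.5], [-8, 4, -6.5], [-12, 6.2, -6.5], [-13, 7, -6.5], [-13, 7, -6.5], [-13, 7, -3], [-13, 7, -0.1], [-13, 7, -0.1], [-13, 7, -0.1], [-13, 7, -0.1], [-13, 7, -0.1]], turn=[[0, 0, 0], [0, 0, 0], [0, 0, 0], [0, 0, 0], [0, 0, 0], [0, 0, 0], [0, 0, 0], [0, 0, 0], [0, 0, 0], [0, 0, 0], [0, 0, 0], [0, 0, 0], [0, 0, 0], [0, 0, 0], [0, 0, 0]], jaw=[140, 140, 140, 140, 140, 140, 140, 140, 140, 140, 140, 255, 255, 255, 255])

```text
time: 9.72
tcp_pos: [0.4604, -0.0469, 0.0813]
ee_rot: [0.997, 0.079, 0.001, -0.0]
ft_force: [0.5, 1.4, 1.7]
gripper_width: 0.02
gripper_force: 30.0
```

```bash
cat >> h.py <<'E'
def screw(fn,box=(295,345,100,215)):
    m,im=snap("wrist",fn);x0,x1,y0,y1=box;g=cv2.cvtColor(im,cv2.COLOR_RGB2GRAY)[y0:y1,x0:x1]
    k=(g>140).astype(np.uint8);n,l,st,c=cv2.connectedComponentsWithStats(k)
    for i in range(1,n):
        if 300<st[i,4]<3000: print("blob",st[i].tolist(),c[i]+[x0,y0],fx(onz(m,*(c[i]+[x0,y0]),.053)))
E
python3 -c "
from h import *
rep();screw('w5.png')"
```

```text
9.72 tcp fix [-88.2   1.4] z 81.3 F along/lat/z [0.7 1.3 1.7] w 20.0
blob [0, 0, 50, 14, 652] [319.48773006 106.02147239] [-11.8   1.5]
blob [5, 24, 40, 41, 1081] [319.26734505 144.10638298] [-31.5   1.6]
```

>>> servo_tool(delta_pos=[[1.2, 0, 0], [2.4, 0, 0], [3.6, 0, 0], [4.8, 0, 0], [6.0, 0, 0], [7.0, 0, 0], [7.3, 0, 0], [7.3, 0, 0]], turn=[[0, 0, 0], [0, 0, 0], [0, 0, 0], [0, 0, 0], [0, 0, 0], [0, 0, 0], [0, 0, 0], [0, 0, 0]], jaw=[255, 255, 255, 255, 255, 255, 255, 255])

```text
time: 10.78
tcp_pos: [0.5245, -0.0375, 0.0809]
ee_rot: [0.997, 0.078, -0.007, -0.001]
ft_force: [-10.4, -1.6, 13.5]
gripper_width: 0.0197
gripper_force: 30.0
```

```bash
python3 -c "from h import *;rep()"
```

```text
10.78 tcp fix [-23.4   0.7] z 80.9 F along/lat/z [-10.5   0.   13.5] w 19.7
```

>>> servo_tool(delta_pos=[[-0.2, 0, -0.08], [-0.2, 0, -0.15], [-0.2, 0, -0.15], [-0.2, 0, -0.15]], turn=[[0, 0, 0], [0, 0, 0], [0, 0, 0], [0, 0, 0]], jaw=[255, 255, 255, 255])

```text
time: 11.28
tcp_pos: [0.5297, -0.0361, 0.0817]
ee_rot: [0.997, 0.079, -0.0, -0.0]
ft_force: [-0.6, 0.1, -3.6]
gripper_width: 0.0199
gripper_force: 30.0
```

```bash
python3 -c "
from h import *
rep();screw('w6.png')"
```

```text
11.28 tcp fix [-18.    1.3] z 81.7 F along/lat/z [-0.6  0.2 -3.6] w 19.9
blob [0, 0, 50, 8, 400] [319.5 103.5] [59.6  1.3]
blob [5, 25, 40, 41, 1112] [319.73920863 145.3426259 ] [37.9  1.2]
```

>>> servo_tool(delta_pos=[[0, 0, 0.06], [0.4, 0, 0.06], [0.8, 0, 0.06], [1.1, 0, 0.06], [1.1, 0, 0.06], [1.1, 0, 0.06]], turn=[[0, 0, 0], [0, 0, 0], [0, 0, 0], [0, 0, 0], [0, 0, 0], [0, 0, 0]], jaw=[255, 255, 255, 255, 255, 255])

```text
time: 12.08
tcp_pos: [0.5402, -0.0346, 0.0813]
ee_rot: [0.997, 0.078, -0.0, -0.0]
ft_force: [-0.1, 1.2, -3.7]
gripper_width: 0.0197
gripper_force: 30.0
```

```bash
python3 -c "from h import *;rep()"
```

```text
12.07 tcp fix [-7.5  1.1] z 81.3 F along/lat/z [ 0.1  1.2 -3.7] w 19.7
```

No force yet; another 4 mm.

>>> servo_tool(delta_pos=[[0.2, 0, 0], [0.4, 0, 0], [0.4, 0, 0], [0.4, 0, 0]], turn=[[0, 0, 0], [0, 0, 0], [0, 0, 0], [0, 0, 0]], jaw=[255, 255, 255, 255])

```text
time: 12.58
tcp_pos: [0.5442, -0.0339, 0.0813]
ee_rot: [0.997, 0.079, -0.0, -0.0]
ft_force: [0.2, -0.0, -3.8]
gripper_width: 0.0198
gripper_force: 30.0
```

```bash
python3 -c "from h import *;rep()"
```

```text
12.57 tcp fix [-3.3  1.1] z 81.3 F along/lat/z [ 0.2 -0.1 -3.8] w 19.8
```

Carrier b passes too. Pushing home.

>>> servo_tool(delta_pos=[[0.7, 0, 0.02], [1.4, 0, 0.02], [2.1, 0, 0.02], [2.8, 0, 0.02], [3.5, 0, 0.04], [4.0, 0, 0.04], [4.4, 0, 0.04], [4.6, 0, 0.04], [4.6, 0, 0.04]], turn=[[0, 0, 0], [0, 0, 0], [0, 0, 0], [0, 0, 0], [0, 0, 0], [0, 0, 0], [0, 0, 0], [0, 0, 0], [0, 0, 0]], jaw=[255, 255, 255, 255, 255, 255, 255, 255, 255])

```text
time: 13.7
tcp_pos: [0.5864, -0.0274, 0.081]
ee_rot: [0.997, 0.078, -0.004, -0.0]
ft_force: [-10.3, -1.1, 8.4]
gripper_width: 0.0202
gripper_force: 30.0
```

```bash
python3 -c "from h import *;rep()"
```

```text
13.7 tcp fix [39.3  1. ] z 81.0 F along/lat/z [-10.3   0.5   8.4] w 20.2
```

Carrier b is against the stop. Now for carrier c.

>>> servo_tool(delta_pos=[[-0.3, 0, 0], [-0.3, 0, 0], [-0.3, 0, -3], [-0.3, 0, -6.5], [-4, 2, -6.5], [-8, 4.5, -6.5], [-11, 7, -6.5], [-11.3, 7, -6.5], [-11.3, 7, -3], [-11.3, 7, 0], [-11.3, 7, 0], [-11.3, 7, 0], [-11.3, 7, 0], [-11.3, 7, 0], [-11.3, 7, -0.1]], turn=[[0, 0, 0], [0, 0, 0], [0, 0, 0], [0, 0, 0], [0, 0, 0], [0, 0, 0], [0, 0, 0], [0, 0, 0], [0, 0, 0], [0, 0, 0], [0, 0, 0], [0, 0, 0], [0, 0, 0], [0, 0, 0], [0, 0, 0]], jaw=[140, 140, 140, 140, 140, 140, 140, 140, 140, 140, 255, 255, 255, 255, 255])

```text
time: 15.58
tcp_pos: [0.4891, -0.1135, 0.0822]
ee_rot: [0.997, 0.079, 0.0, 0.0]
ft_force: [0.3, -0.6, -3.5]
gripper_width: 0.0196
gripper_force: 30.0
```

```bash
python3 -c "
from h import *
rep();screw('w7.png')"
```

```text
15.57 tcp fix [-70.2 -68.8] z 82.2 F along/lat/z [ 0.2 -0.6 -3.5] w 19.6
blob [0, 0, 50, 14, 700] [319.5 106.5] [  5.9 -68.8]
blob [4, 25, 41, 41, 1048] [319.19751908 145.09732824] [-14.2 -68.7]
```

>>> servo_tool(delta_pos=[[1.2, 0, 0.04], [2.4, 0, 0.04], [3.6, 0, 0.04], [4.8, 0, 0.04], [5.5, 0, 0.04], [5.8, 0, 0.04], [6.1, 0, 0.04], [6.3, 0, 0.04], [6.3, 0, 0.04]], turn=[[0, 0, 0], [0, 0, 0], [0, 0, 0], [0, 0, 0], [0, 0, 0], [0, 0, 0], [0, 0, 0], [0, 0, 0], [0, 0, 0]], jaw=[255, 255, 255, 255, 255, 255, 255, 255, 255])

```text
time: 16.75
tcp_pos: [0.5477, -0.1049, 0.0818]
ee_rot: [0.997, 0.078, -0.004, -0.0]
ft_force: [-5.6, -1.2, 7.4]
gripper_width: 0.0201
gripper_force: 30.0
```

```bash
python3 -c "from h import *;rep()"
```

```text
16.75 tcp fix [-11.  -69.6] z 81.8 F along/lat/z [-5.7 -0.3  7.4] w 20.1
```

>>> servo_tool(delta_pos=[[0, 0, -0.1], [0, 0, -0.1], [0, 0, -0.1]], turn=[[0, 0, 0], [0, 0, 0], [0, 0, 0]], jaw=[255, 255, 255])

```text
time: 17.12
tcp_pos: [0.5504, -0.1036, 0.0819]
ee_rot: [0.997, 0.078, -0.001, -0.0]
ft_force: [-2.2, 0.3, -2.9]
gripper_width: 0.0194
gripper_force: 30.0
```

```bash
python3 -c "from h import *;rep();snap('wrist','w8.png')"
```

```text
17.12 tcp fix [ -8.1 -68.7] z 81.9 F along/lat/z [-2.1  0.6 -2.9] w 19.4
```

View pics/w8.png

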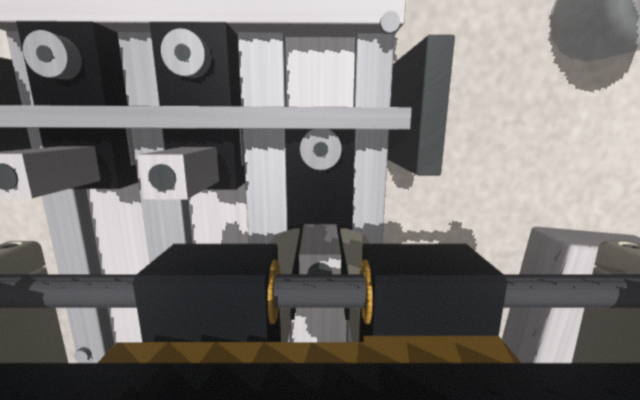

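Carriers a and b are home under the bar, with their screws beyond it. Carrier c's screw at (320,148) is at the bar edge with about 2 N on it. One more 3 mm step to confirm.

>>> servo_tool(delta_pos=[[0.15, 0, 0], [0.3, 0, 0], [0.3, 0, 0], [0.3, 0, 0]], turn=[[0, 0, 0], [0, 0, 0], [0, 0, 0], [0, 0, 0]], jaw=[255, 255, 255, 255])

```text
time: 17.68
tcp_pos: [0.553, -0.1031, 0.0819]
ee_rot: [0.997, 0.078, -0.001, -0.0]
ft_force: [-4.9, -1.0, -6.0]
gripper_width: 0.0202
gripper_force: 30.0
```

```bash
python3 -c "from h import *;rep()"
```

```text
17.68 tcp fix [ -5.5 -68.6] z 81.9 F along/lat/z [-5.  -0.2 -6. ] w 20.2
```

Force climbs with the bar's give (2 → 5 N), so carrier c is the reject. I'll back it out, lift it and carry it to the tray.

>>> servo_tool(delta_pos=[[-1, 0, 0], [-3, 0, 0], [-5, 0, 0], [-7, 0, 0], [-7, 0, -2], [-7, 0, -4.5], [-7, 0, -7], [-7, 0, -9], [-7, -3, -9], [-7, -7, -9], [-7, -11, -9], [-7, -15, -9], [-6.5, -19, -9], [-6, -23, -9], [-5.5, -27, -9], [-5, -31, -9], [-4.5, -35, -9], [-4, -38.5, -9], [-3.4, -40.5, -9], [-3.4, -40.9, -9]], turn=[[0, 0, 0], [0, 0, 0], [0, 0, 0], [0, 0, 0], [0, 0, 0], [0, 0, 0], [0, 0, 0], [0, 0, 0], [0, 0, 0], [0, 0, 0], [0, 0, 0], [0, 0, 0], [0, 0, 2], [0, 0, 4], [0, 0, 6], [0, 0, 8], [0, 0, 10], [0, 0, 12], [0, 0, 12], [0, 0, 12]], jaw=[255, 255, 255, 255, 255, 255, 255, 255, 255, 255, 255, 255, 255, 255, 255, 255, 255, 255, 255, 255])

```text
time: 20.18
tcp_pos: [0.4576, 0.2972, 0.1731]
ee_rot: [1.0, -0.025, 0.001, -0.001]
ft_force: [0.1, -1.1, -3.3]
gripper_width: 0.0199
gripper_force: 30.0
```

```bash
python3 -c "
from h import *
rep();print(state()['tcp_pos'],state()['ee_rot']);a=snap('wrist','w9.png')[1];b=snap('side','s9.png')[1]
cv2.imwrite('pics/c9.png',np.hstack([cv2.resize(a,(400,250)),cv2.resize(b[180:380,200:520],(400,250))])[:,:,::-1])"
```

```text
20.18 tcp fix [-37.1 341.7] z 173.1 F along/lat/z [-0.1 -1.1 -3.3] w 19.9
[0.45755086 0.29722691 0.17310749] [ 0.99969012 -0.02483092  0.00135567 -0.00111551]
```

View pics/c9.png

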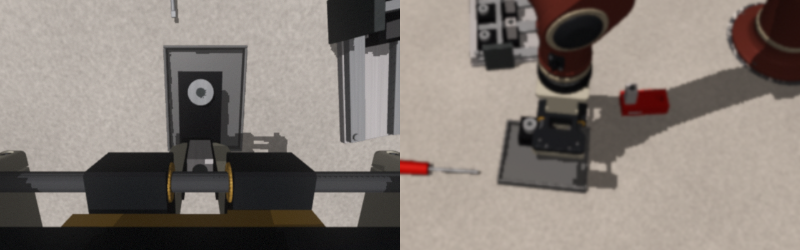

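The carrier hangs upright, centred over the tray (screw at (200,92), tray outline (165–246, 47–150) in the reduced wrist view). Lowering.

>>> servo_tool(delta_pos=[[0, 0, 2], [0, 0, 4.5], [0, 0, 7], [0, 0, 8.5], [0, 0, 9.3], [0, 0, 9.7], [0, 0, 9.9], [0, 0, 9.9]], turn=[[0, 0, 0], [0, 0, 0], [0, 0, 0], [0, 0, 0], [0, 0, 0], [0, 0, 0], [0, 0, 0], [0, 0, 0]], jaw=[255, 255, 255, 255, 255, 255, 255, 255])

```text
time: 21.28
tcp_pos: [0.457, 0.2956, 0.0741]
ee_rot: [1.0, -0.026, 0.0, -0.0]
ft_force: [0.7, -0.6, -3.7]
gripper_width: 0.0194
gripper_force: 30.0
```

```bash
python3 -c "from h import *;rep()"
```

```text
21.27 tcp fix [-37.9 340.3] z 74.1 F along/lat/z [ 0.6 -0.7 -3.7] w 19.4
```

Nearly down. Lower 1 mm more, release, retreat.

>>> servo_tool(delta_pos=[[0, 0, 0.1], [0, 0, 0.1], [0, 0, 0.1], [0, 0, 0.1], [0, 0, 0.1], [0, 0, -2], [0, 0, -5], [0, 0, -9], [0, 0, -13], [-2, 0, -15], [-2, 0, -15]], turn=[[0, 0, 0], [0, 0, 0], [0, 0, 0], [0, 0, 0], [0, 0, 0], [0, 0, 0], [0, 0, 0], [0, 0, 0], [0, 0, 0], [0, 0, 0], [0, 0, 0]], jaw=[255, 255, 140, 140, 140, 140, 140, 140, 140, 140, 140])

```text
time: 22.65
tcp_pos: [0.4364, 0.2973, 0.2247]
ee_rot: [1.0, -0.025, 0.001, -0.001]
ft_force: [0.5, 0.1, 0.1]
gripper_width: 0.0416
gripper_force: 0.0
```

```bash
python3 -c "
from h import *
rep();a=snap('wrist','w10.png')[1];b=snap('side','s10.png')[1]
cv2.imwrite('pics/c10.png',np.hstack([cv2.resize(a,(400,250)),cv2.resize(b[140:340,200:520],(400,250))])[:,:,::-1])"
```

```text
22.65 tcp fix [-58.  345.1] z 224.7 F along/lat/z [0.5 0.1 0.1] w 41.6
```

View pics/c10.png

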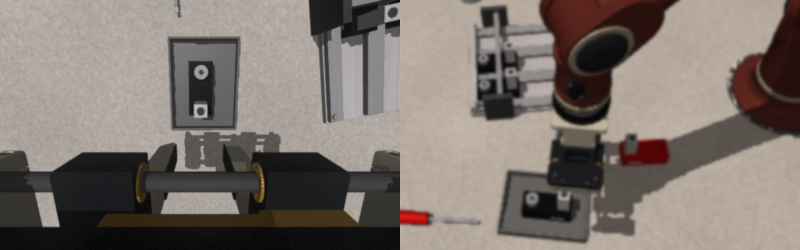

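Carrier c stands upright inside the tray (screw at (201,72), pillar at (201,111), tray (169–240, 37–130)). Carriers a and b are home at the stop. Handing in.

```bash
python3 -c "from h import *;print(workorder.close_job())"
```

```text
the job is handed in; nothing more can be done
None
```

Carriers a and b passed the gauge and are home against the end stop; carrier c's screw caught on the bar (about 5 N, not forced), so it now stands upright in the reject tray, and the job was handed in at about 23 s (no verdict was returned).

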